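# Free the stuck lid of the dry box and hold it ajar

## Task

The lid of the dry box is stuck to its seal: take the screwdriver out of its holder and draw its tip slowly, a few centimetres a second, along in the front seam from the left end to the right end with the lid left shut, then stand it back in the hole of its holder. Then take the lid by its bar, pull it free of the seal without letting it fly up, and hold it just ajar, its front edge raised about 3 cm. Finish while still holding the lid there, and leave the other things where they stand.

Things in the scene. Friction and masses are not known exactly. Their poses are not given: they have to be found in the camera images.
- dry_box: Dry-storage box, fixed: grey case 170 x 200 x 70 mm (x, y, z), aluminium lid flush in its top. Origin: centre of underside; x from the front (robot side) to the hinge side, y left, z up. Seam: straight groove along the front, between front wall and lid edge, 9 mm wide (x -70 to -61 mm), 7 mm deep (rubber floor at z 63 mm), from y +88 to -88 mm. Keep the tip at least 2 mm below the top.
- seam_left (a point): Over the middle of the seam's width, level with the box's top, 28 mm from the seam's left end (box frame -65.5, +60, 70 mm); start the pass here or up to 20 mm farther left
- seam_right (a point): The same, 28 mm from the seam's right end (box frame -65.5, -60, 70 mm); end the pass here or up to 20 mm farther right
- dry_lid (a joint): Lid hinge, rad; 0 shut, grows as the front edge rises (limit 1.5). Lid 134 x 168 x 7 mm, 0.3 kg, front edge 139 mm from the hinge: 0.2 rad raises it 28 mm. Sticky seal: pulling up at the bar takes about 15 N at first, falling by 0.13 rad to the lid's weight, about 2 N. Let go, it falls shut.
- lid_bar (a point): Middle of the lid's steel bar handle: round, 12 mm thick, along the box's y, 80 mm free between two posts, axis 32 mm above the lid (box frame -30, 0, 102 mm when shut), 114 mm from the hinge axis. Moves with the lid.
- lid_hinge (a point): Middle of the lid's hinge axis, at the far side of the box (box frame 78.5, 0, 66 mm)
- driver: Short flat screwdriver, black and orange handle, 102 mm long, 0.1 kg, standing tip down in the holder with its handle above it. Its own y runs from the tip to the handle's end (upward while it stands), x across. Handle 74 mm long, 18 mm across x and 22 mm across the other way; blade 27 mm long, 4 mm thick.
- driver_tip (a point): Tip of the screwdriver's blade, on its axis
- driver_grip (a point): Point on the axis in the handle, 77 mm from the tip and 24 mm below the handle's end
- holder: Wooden block 60 x 60 x 45 mm with one hole in the middle of its top, fixed. Origin: centre of its underside, z up.
- holder_hole (a point): Mouth of the holder's hole, centre, level with the block's top; hole 10 mm across with a 3 mm bevel, 34 mm deep. The driver's handle shoulder rests on the block's top, its tip 27 mm down the hole.
- spool: Reel of solder, 60 x 54 x 34 mm, bystander; origin centre of underside
- cup: Mug, 80 x 113 x 94 mm, bystander; origin centre of underside
- flux: White dropper bottle, 35 mm across, 98 mm tall, bystander; origin centre of underside
- vial: Small clear vial lying flat, 16 x 70 x 16 mm, bystander; origin centre of underside
Mind the look-alikes: they are no part of the job. There is more than one size of the holder; the job needs the largest.

How it is judged:
On the way, in this order (a step that is already met when the one before it is completed fails the run):
1. The driver's tip is in the front seam near its left end, lid still shut (x of driver_tip in the frame of dry_box between -0.0725 and -0.0585 m and z of driver_tip in the frame of dry_box below 0.0688 m and y of driver_tip in the frame of dry_box between 0.045 and 0.09 m and contact force between the fingers and driver above 0.5 N and value of joint dry_lid below 0.02 rad), for 0.06 s.
2. The tip has come along the seam to a quarter of the way (x of driver_tip in the frame of dry_box between -0.0725 and -0.0585 m and z of driver_tip in the frame of dry_box below 0.0688 m and y of driver_tip in the frame of dry_box between 0.02 and 0.036 m and contact force between the fingers and driver above 0.5 N and value of joint dry_lid below 0.02 rad), for 0.06 s.
3. The tip is at the middle of the seam (x of driver_tip in the frame of dry_box between -0.0725 and -0.0585 m and z of driver_tip in the frame of dry_box below 0.0688 m and y of driver_tip in the frame of dry_box between -0.008 and 0.008 m and contact force between the fingers and driver above 0.5 N and value of joint dry_lid below 0.02 rad), for 0.06 s.
4. The tip is at three quarters of the seam (x of driver_tip in the frame of dry_box between -0.0725 and -0.0585 m and z of driver_tip in the frame of dry_box below 0.0688 m and y of driver_tip in the frame of dry_box between -0.036 and -0.02 m and contact force between the fingers and driver above 0.5 N and value of joint dry_lid below 0.02 rad), for 0.06 s.
5. The tip is near the right end of the seam (x of driver_tip in the frame of dry_box between -0.0725 and -0.0585 m and z of driver_tip in the frame of dry_box below 0.0688 m and y of driver_tip in the frame of dry_box between -0.09 and -0.045 m and contact force between the fingers and driver above 0.5 N and value of joint dry_lid below 0.02 rad), for 0.06 s.
6. The driver is back upright in its holder and let go, lid still shut (horizontal distance between driver_tip and holder_hole below 0.008 m and z of driver_tip in the frame of holder_hole below -0.018 m and angle between driver's own y axis and vertical below 0.2 rad and value of joint dry_lid below 0.02 rad and contact force between the fingers and driver below 0.1 N), for 0.2 s.
7. The lid has come free of its seal, raised by the gripper (value of joint dry_lid above 0.13 rad and contact force between the fingers and dry_box above 0.5 N), for 0.1 s.
At the end, for the whole second after the job is handed in: The gripper is still holding the lid, at rest, open between 0.13 and 0.32 rad (front edge raised 18 to 44 mm); the screwdriver stands upright in the holder (tip within 8 mm of the hole's axis and at least 18 mm below its mouth) (all of step 7 and value of joint dry_lid below 0.32 rad and velocity of joint dry_lid between -0.1 and 0.1 rad/s and horizontal distance between driver_tip and holder_hole below 0.008 m and z of driver_tip in the frame of holder_hole below -0.018 m and angle between driver's own y axis and vertical below 0.2 rad); the arm keeps its last pose, push and grip.
It fails at once if The lid flies up past 0.45 rad (value of joint dry_lid above 0.45 rad).
It fails at once if The tip runs through the seam faster than 0.12 m/s (x of driver_tip in the frame of dry_box between -0.0725 and -0.0585 m and z of driver_tip in the frame of dry_box between 0.055 and 0.0675 m and y of driver_tip in the frame of dry_box between -0.09 and 0.09 m and linear speed of driver above 0.12 m/s).
It fails at once if A bystander is moved by more than 3 cm (distance of any of spool, cup, flux, vial from where it was at the start of the episode above 0.03 m).
It also fails if it takes over 64 s, if anything falls off the work surface, if the arm or the gripper's body presses on something with over 40 N, if the wrist force passes 120 N, or if a joint passes its speed limit or range.

## Robot

A 6-joint arm with a two-finger parallel gripper is mounted at the origin on a cart in front of the work surface, level with it; the furniture and walls round the work are solid. World frame = base frame: x ahead of the robot, y to its left, z up, the work surface at z = 0. Lengths are in m, angles in rad, forces in N, time in s.
With the tool pointing down it reaches from about 0.275 to 0.85 m from the base axis. Payload 5.2 kg.
Tool frame: the origin (TCP) lies at the very end of the fingers, on their centre line; the grasp point (between the pads) lies 19 mm behind it; z points along the fingers, y is the line along which they close (so a half turn about z gives the same grasp; the last joint's range is limited). The gripper opens to 85 mm and grips with 20 to 120 N. Pads are 22 mm wide; open, the fingers measure 114 mm over their backs; the gripper's body (76 mm by 85 mm) begins 54 mm behind the grasp point. The pads swing forward as they close: fully open they stand 13 mm farther back than shut.
Start: joints at [0.949, 0.259, 1.535, -0, 1.348, -0.203], TCP at [0.224, 0.502, 0.231] pointing down, gripper open.
Joint ranges: [-3.14, 3.14], [-0.91, 2.08], [0.19, 2.58], [-1.22, 4.36], [0.22, 2.71], [-3.12, 3.12]. Speed limits (rad/s): [2.57, 2.57, 3.14, 3.14, 3.14, 3.14].

## Interface

Orientations are given as a rotation vector (axis times angle).
In Python, from bench import * gives the robot as it stands.
- The arm moves only by the tool apply_moves, never from a script. Its argument "series" is a list of rows, each a list of 5 numbers: the opening, from 0 (shut) to 1 (fully open), then the shift along the world's x, y, z in units of 30 mm (1.0 is 30 mm), then the turn about the world's z in units of 6 degrees (1.0 is 6 degrees). In form: [[grip, dx, dy, dz, turn], ...]. A call has 1 to 10 rows; each row is the pose to reach, as a shift and turn from the pose commanded when the call began; what a row does not reach only later rows make up. A row lasts 1/8 s, in which the tool goes at most 62.5 mm and 10.7 degrees, less where a joint would pass 70% of its speed; a pose out of reach is approached as far as the arm can. A call with a gripper value outside its range is refused whole. The fingers move at their own pace and stop on an object; "newtons" is the grip in N (left out, the last holds). Time passes only in rows, so rows that repeat a pose let the fingers close. It gives the time, the measured TCP pose, the force, the opening and the grip force at its end, in the units of the state.
- get_state(): the state, without advancing time (a new reading comes with each control period).
- camera(name): name is "side" or "top"; returns (picture, depth): 480x640x3 uint8, red, green, blue; 480x640 float32, m along the optical axis (not along the pixel's ray), 0 where there is no reading.
- camera_model(name): a dict with "fx", "fy", "cx", "cy" (pixels), "k1" (the pictures are not rectified: a ray, as slopes to the right and down, at radius r is drawn at 1 + k1 r^2 times it, then the intrinsics apply), "eye" and "orientation" of the camera in the world. Camera axes: x right, y down, z forward; pixel columns grow to the right and rows downward; lengths in m; the calibration is good to about 2 mm. A picture is of the moment at which its call begins. camera_model takes no time and is no camera call.
- close_job(): hands the job in; it is judged then, once.
The state is a dict: "t": time; "q": joint angles; "qvel": joint speeds; "effort": joint torques, N m; "tcp_pos": TCP position; "tcp_rot": TCP orientation; "force": force on the tool from outside, world axes, zero at the start; "torque": the same for the moment, N m; "opening": opening from 0.0 (shut) to 1.0 (fully open); "gripper_force": force on a finger pad.
Only numpy, scipy, OpenCV 4.12 (cv2) and the standard library are available. Lean on these libraries where they do the work, as an engineer would, in place of code of your own. Each camera call takes 0.05 s, during which the arm holds its last target. There are 200 camera calls.

## Working session

There is one attempt and no reset: what is moved stays moved. The work goes in short steps, Python scripts to look and compute and a tool call to move; the robot and the scene stay as the last step left them, time stands still between calls to the robot, and variables do not carry over. Pictures are saved under pics/ and viewed, at most 10 in all, crops included, and the job is handed in when it is done.

Besides the shell and the picture viewer there is one more tool, called after "Request:" as name(argument=value, ...), one argument or row to a line, values as JSON. apply_moves: Moves the arm, as the interface text tells. Its arguments: {"type":"object","properties":{"series":{"type":"array","items":{"type":"array","items":{"type":"number"}}},"newtons":{"type":"number"}},"required":["series"]}

```bash
mkdir -p pics; cat > h.py <<'E'
from bench import *
import numpy as np, cv2
from scipy.spatial.transform import Rotation as R
def rot(m):
    o=np.array(m["orientation"],float)
    return o if o.shape==(3,3) else (R.from_rotvec(o).as_matrix() if o.size==3 else R.from_quat(o).as_matrix())
def K(m): return np.array([[m["fx"],0,m["cx"]],[0,m["fy"],m["cy"]],[0,0,1.]])
def D(m): return np.array([m["k1"],0,0,0,0.])
def und(m,uv): return cv2.undistortPoints(np.array(uv,float).reshape(-1,1,2),K(m),D(m)).reshape(-1,2)
def cloud(n,dep):
    m=camera_model(n); v,u=np.mgrid[:480,:640]
    s=und(m,np.stack([u,v],-1)).reshape(480,640,2)
    p=np.dstack([s[...,0]*dep,s[...,1]*dep,dep])
    return p@rot(m).T+np.array(m["eye"])
def onz(n,uv,z):
    m=camera_model(n); s=und(m,uv); d=np.c_[s,np.ones(len(s))]@rot(m).T; e=np.array(m["eye"])
    return e+d*((z-e[2])/d[:,2])[:,None]
def proj(n,P):
    m=camera_model(n); c=(np.array(P,float)-np.array(m["eye"]))@rot(m)
    return cv2.projectPoints(c.reshape(-1,1,3),np.zeros(3),np.zeros(3),K(m),D(m))[0].reshape(-1,2)
def shot(n,f=None):
    p,d=camera(n)
    if f: cv2.imwrite('pics/'+f,p[...,::-1])
    return p,d
E
python3 - <<'E'
from h import *
for n in('side','top'):
    p,d=shot(n,n+'0.png'); np.save(n+'0.npy',d); print(camera_model(n))
print(get_state())
E
```

```text
{'fx': 455.9781425916538, 'fy': 455.9781425916538, 'cx': 318.33264914513916, 'cy': 235.9606065146792, 'k1': 0.03414275361274817, 'eye': array([ 0.04046679, -0.36154627,  0.75165232]), 'orientation': array([-2.14399413,  1.15311581, -0.45059604])}
{'fx': 467.0385651671446, 'fy': 467.0385651671446, 'cx': 318.65985217769713, 'cy': 233.5422905060693, 'k1': -0.03995867110842553, 'eye': array([ 0.45831391, -0.05400781,  1.0171382 ]), 'orientation': array([-2.14489897,  2.16523341, -0.12240883])}
{'t': 0.1, 'q': array([ 9.49216697e-01,  2.59314161e-01,  1.53593729e+00,  3.80918042e-06,
        1.34800535e+00, -2.02824006e-01]), 'qvel': array([-0.00061035, -0.00122181, -0.00363358, -0.00104555, -0.00116361,
        0.00076325]), 'effort': array([ 1.73881490e-03, -4.46970606e+01, -2.91248596e+01, -3.08301651e-04,
        6.31986812e-03,  3.64336870e-05]), 'tcp_pos': array([0.22336125, 0.50210359, 0.23054871]), 'tcp_rot': array([-6.52846069e-01, -3.07232497e+00,  2.39224182e-03]), 'force': array([ 0.00105675, -0.05951083, -0.13374556]), 'torque': array([-0.04698184,  0.01795384, -0.00450099]), 'gripper_force': 0.0, 'opening': 1.000346530974701}
```

View pics/top0.png

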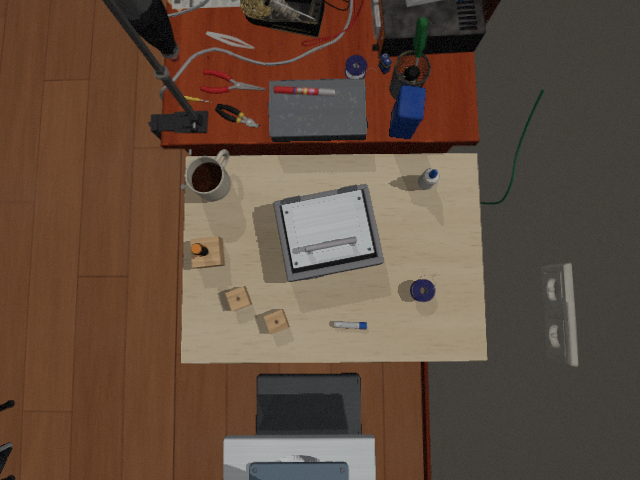

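View pics/side0.png

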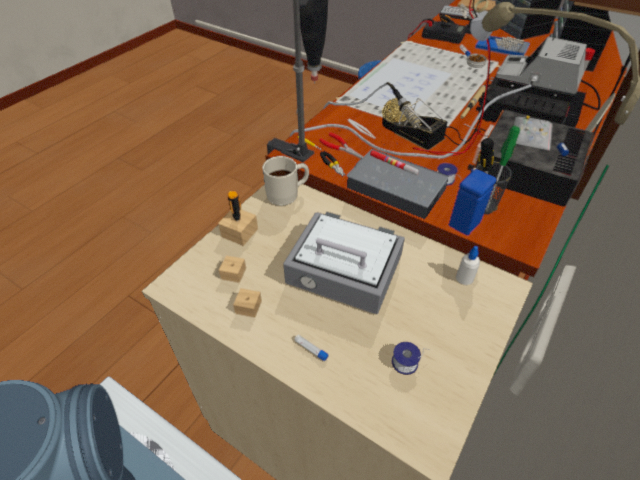

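The top view shows the dry box at about (328,232), yawed, with its bar near (325,245) on the front side. Three blocks could be taken for the holder: (207,252), the largest, with the driver in it, and the smaller empty ones at (238,299) and (275,321). I choose (207,252).

```bash
python3 - <<'E'
from h import *
P={n:cloud(n,np.load(n+'0.npy')) for n in('top','side')}
def rect(n,roi,zl,zh):
    u0,v0,u1,v1=roi; p=P[n][v0:v1,u0:u1].reshape(-1,3); q=p[(p[:,2]>zl)&(p[:,2]<zh)]
    r=cv2.minAreaRect((q[:,:2]*1000).astype(np.float32)); print(n,len(q),r,'medz',np.median(q[:,2]),'mean',q.mean(0)); return q
for n,b,h,d in(('top',(265,178,395,290),(180,225,230,275),(180,225,230,275)),('side',(275,205,415,315),(212,185,265,250),(212,185,265,250))):
    rect(n,b,.06,.08); rect(n,b,.09,.12)
    rect(n,h,.038,.052); rect(n,h,.06,.14)
    print('table',np.median(P[n][330 if n=='top' else 330,200:260,2]))
    q=rect(n,d,.105,.14)
print(proj('top',[[.22,.5,.23]]))
for n,a in(('top',(175,220,239,284)),('side',(205,180,269,244))):
    im=cv2.imread(f'pics/{n}0.png')[a[1]:a[3],a[0]:a[2]]
    cv2.imwrite(f'pics/c_{n}.png',cv2.resize(im,None,fx=6,fy=6,interpolation=cv2.INTER_CUBIC))
cv2.imwrite('pics/c.png',np.hstack([cv2.imread('pics/c_top.png'),cv2.imread('pics/c_side.png')]))
E
```

```text
top 7426 ((578.3031616210938, -65.4526138305664), (171.33766174316406, 200.7779083251953), 10.66257381439209) medz 0.07009332412339675 mean [ 0.57745349 -0.06515586  0.0695827 ]
top 314 ((549.556396484375, -70.62799072265625), (11.947922706604004, 101.9024887084961), 10.400693893432617) medz 0.10673982245735486 mean [ 0.54916557 -0.07038886  0.10652   ]
top 653 ((541.7446899414062, 191.87722778320312), (60.450157165527344, 59.74674987792969), 6.457871437072754) medz 0.044855674709353255 mean [0.54037698 0.18809563 0.04483929]
top 158 ((541.5026245117188, 189.97775268554688), (18.429332733154297, 22.601795196533203), 41.37399673461914) medz 0.11498334891419376 mean [0.54021738 0.18820385 0.10644233]
table 0.0005181876014106468
top 105 ((541.4331665039062, 190.22891235351562), (18.12343978881836, 21.27667999267578), 35.46647644042969) medz 0.11855513273139073 mean [0.54114196 0.18973959 0.11690674]
side 5945 ((577.39599609375, -65.88936614990234), (174.6513214111328, 200.5485076904297), 10.419013023376465) medz 0.06956611063072493 mean [ 0.5667777  -0.07186982  0.06900265]
side 346 ((547.2848510742188, -71.45648956298828), (13.422914505004883, 101.5328140258789), 9.942694664001465) medz 0.10545115537290917 mean [ 0.54586308 -0.07291335  0.10422149]
side 494 ((539.2064819335938, 191.90615844726562), (61.7614860534668, 63.59490966796875), 6.930435657501221) medz 0.04383838438618848 mean [0.53525364 0.18644691 0.04380465]
side 254 ((537.5567626953125, 190.01104736328125), (21.811494827270508, 22.83072280883789), 86.73051452636719) medz 0.09861251137493732 mean [0.53618319 0.18653756 0.09674351]
table -0.0013139653872096813
side 101 ((538.7959594726562, 190.96798706054688), (20.4303035736084, 20.007598876953125), 80.5887680053711) medz 0.1158582632101347 mean [0.5374248  0.18844528 0.11440681]
[[ -8.25577153 435.7925822 ]]
```

View pics/c.png

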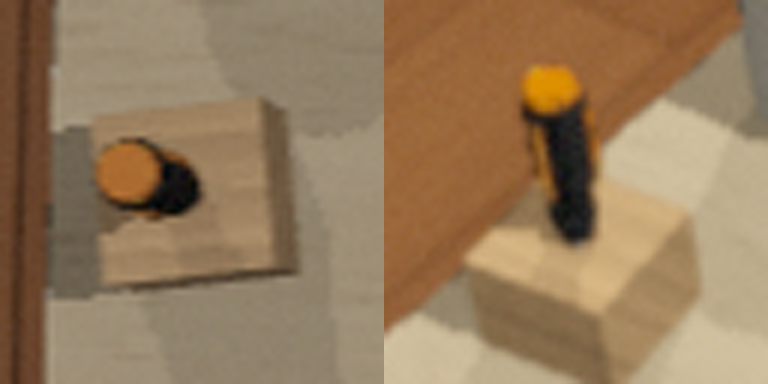

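The crop confirms it: orange-capped driver standing in the large block (60 × 60 mm measured). The handle's narrow direction looks to lie at about 43°. I'll move above it.

Request:
apply_moves(
  series=[
    [1,2.0,-2.0,0,-1],
    [1,4,-4,0,-2],
    [1,5.5,-5.5,-0.3,-3],
    [1,7,-7,-0.7,-3.8],
    [1,8.5,-8.4,-1.2,-3.8],
    [1,9.8,-9.6,-1.7,-3.8],
    [1,10.57,-10.37,-1.9,-3.8],
    [1,10.57,-10.37,-1.9,-3.8],
    [1,10.57,-10.37,-1.9,-3.8],
    [1,10.57,-10.37,-1.9,-3.8],
  ],
  newtons=60,
)

```text
t: 1.35
tcp_pos: [0.5397, 0.1926, 0.1746]
tcp_rot: [-1.246, -2.883, -0.0]
force: [0.1, -0.7, 0.4]
opening: 0.997
gripper_force: 0.0
```

```bash
python3 - <<'E'
from h import *
s=get_state(); print(s['t'],s['tcp_pos'],R.from_rotvec(s['tcp_rot']).as_matrix()[:,1:])
p,d=shot('side')
c=p[110:290,140:340,::-1]
cv2.imwrite('pics/a1.png',cv2.resize(c,None,fx=3.3,fy=3.3,interpolation=cv2.INTER_CUBIC))
print(proj('side',[s['tcp_pos'],s['tcp_pos']-[0,0,.1]]))
E
```

```text
1.35 [0.53971693 0.19257268 0.17455346] [[ 7.28079298e-01 -4.41381668e-04]
 [ 6.85492914e-01  4.75249873e-04]
 [ 4.41956601e-06 -9.99999790e-01]]
[[227.69906772 171.87981976]
 [234.7087416  208.31660162]]
```

View pics/a1.png

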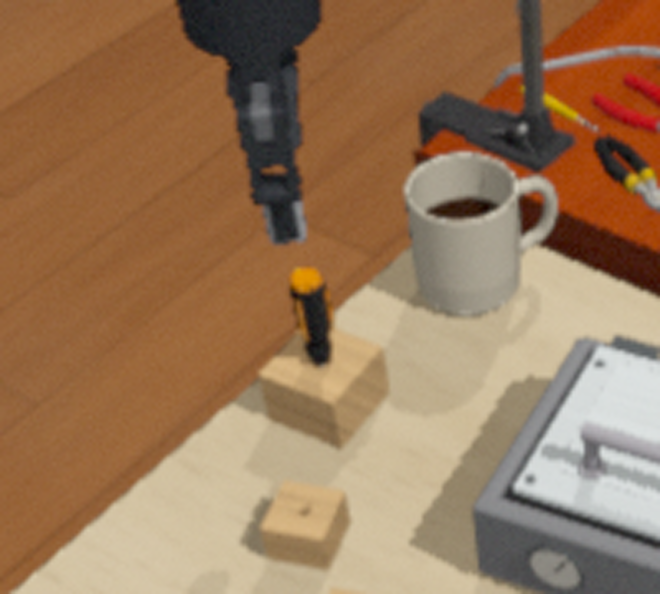

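Open fingers above the driver, whose cap is at crop (308,275). I'll descend and grip.

Request:
apply_moves(
  series=[
    [1,0.03,-0.05,-1.1,0],
    [1,0.03,-0.05,-2.2,0],
    [1,0.03,-0.05,-3.29,0],
    [1,0.03,-0.05,-3.29,0],
    [0,0.03,-0.05,-3.29,0],
    [0,0.03,-0.05,-3.29,0],
    [0,0.03,-0.05,-3.29,0],
    [0,0.03,-0.05,-3.29,0],
    [0,0.03,-0.05,-3.29,0],
    [0,0.03,-0.05,-3.29,0],
  ],
  newtons=60,
)

```text
t: 2.65
tcp_pos: [0.5424, 0.19, 0.0769]
tcp_rot: [1.247, 2.882, 0.002]
force: [-1.0, 0.2, 6.0]
opening: 0.29
gripper_force: 58.4
```

```bash
python3 - <<'E'
from h import *
s=get_state(); print(s)
E
```

```text
{'t': 2.65, 'q': array([ 1.42789661e-01,  4.46037401e-01,  1.67096962e+00,  9.61918486e-05,
        1.02248577e+00, -6.11105915e-01]), 'qvel': array([ 0.0011801 , -0.0003967 , -0.00113675,  0.00035107, -0.00049737,
        0.00157023]), 'effort': array([-2.11299076e-01, -4.71046686e+01, -2.27086562e+01, -5.57065266e-02,
       -3.61414338e-01, -1.64971832e-02]), 'tcp_pos': array([0.54242997, 0.18995271, 0.07694115]), 'tcp_rot': array([1.24718032e+00, 2.88152324e+00, 1.83644268e-03]), 'force': array([-1.0412477 ,  0.21082487,  6.0396628 ]), 'torque': array([-0.06864626,  0.16202939,  0.00213336]), 'gripper_force': 58.36790442466736, 'opening': 0.2901671253411093}
```

Gripped at 58 N. I'll lift it clear, carry it over the seam's left end while turning the fingers along the seam, then look.

Request:
apply_moves(
  series=[
    [0,0,0,0.7,0],
    [0,0,0,1.5,0],
    [0,0,0,2.6,0],
    [0,-0.2,-1.2,2.8,1.6],
    [0,-0.5,-2.6,2.8,3.2],
    [0,-0.8,-4,2.8,4.8],
    [0,-1.1,-5.4,2.8,6.4],
    [0,-1.37,-6.6,2.8,8.0],
    [0,-1.37,-6.6,2.7,9.5],
    [0,-1.37,-6.6,2.6,9.5],
  ],
)

```text
t: 3.9
tcp_pos: [0.5004, -0.0087, 0.1536]
tcp_rot: [-0.275, 3.129, 0.0]
force: [-0.1, 0.2, -1.3]
opening: 0.287
gripper_force: 59.0
```

```bash
python3 - <<'E'
from h import *
s=get_state(); print(s['t'],s['tcp_pos'],s['tcp_rot'],s['opening'],s['gripper_force'],s['qvel'].max())
p,d=shot('side'); t,dt=shot('top'); np.save('s1.npy',d); np.save('t1.npy',dt)
tp=s['tcp_pos']-[0,0,.059]; u=proj('side',[tp])[0]; v=proj('top',[tp])[0]; print(u,v)
def crop(im,c,w=40):
    x,y=int(c[0])-w,int(c[1])-w; print(x,y)
    return cv2.resize(im[y:y+2*w,x:x+2*w,::-1],None,fx=5,fy=5,interpolation=cv2.INTER_CUBIC)
cv2.imwrite('pics/b1.png',np.hstack([crop(p,u),crop(t,v)]))
E
```

```text
3.9 [ 0.50042492 -0.00868053  0.15364441] [-2.75060796e-01  3.12934911e+00  5.33533169e-05] 0.28695609234410707 59.01075929403305 0.07173426941167063
[299.88478979 251.85155963] [299.44794918 269.17223804]
259 211
259 229
```

View pics/b1.png

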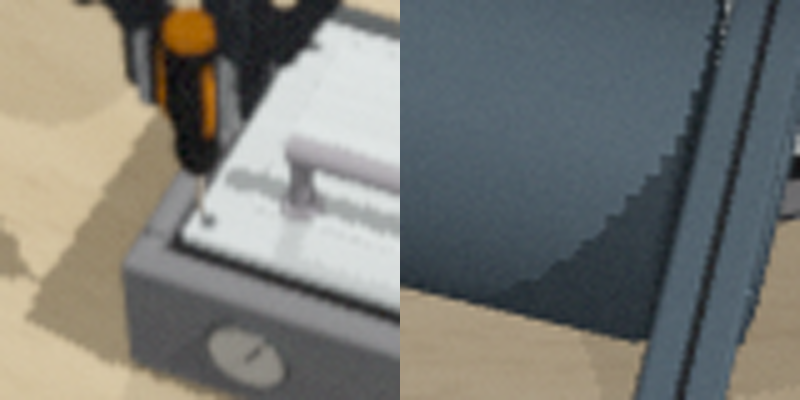

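The left crop (side view) shows the blade tip at crop (205,210), i.e. pixel (300,253), where predicted. The dark seam runs from crop (180,245) to (400,310). The arm hides the top view. I'll check the seam's predicted pixels.

```bash
python3 - <<'E'
from h import *
a=np.radians(10.6);o=np.array([.5783,-.06545,0])
B=lambda x,y,z:o+[x*np.cos(a)-y*np.sin(a),x*np.sin(a)+y*np.cos(a),z]
T=np.array([.5004,-.0087,.1536])
f=lambda P:np.round((proj('side',P)-[259,211])*5)
print('seam mid top',f([B(-.0655,y,.063) for y in(.088,.07,.04,.02)]).tolist())
print('wall inner edge top',f([B(-.070,y,.07) for y in(.088,.04)]).tolist(),'lid edge',f([B(-.061,y,.07) for y in(.084,.04)]).tolist())
print('box corner',f([B(-.085,.1,.07)]),'driver cap,tip',f([T+[0,0,.043],T-[0,0,.059]]).tolist())
# edge profile from the t0 and side0 pictures along box x at y=-.04..-.07, z=.07
for n in('side','top'):
    im=cv2.cvtColor(cv2.imread(f'pics/{n}0.png'),cv2.COLOR_BGR2GRAY).astype(np.float32)
    xs=np.arange(-.09,-.045,.0015)
    pr=0
    for y in np.arange(-.075,.076,.005):
        q=proj(n,[B(x,y,.07) for x in xs]).astype(np.float32)
        pr=pr+cv2.remap(im,q[:,0][None],q[:,1][None],1)[0]
    print(n,[(round(x*1000,1),int(v/31)) for x,v in zip(xs,pr)])
E
```

```text
seam mid top [[167.0, 243.0], [208.0, 256.0], [278.0, 279.0], [325.0, 295.0]]
wall inner edge top [[161.0, 239.0], [273.0, 276.0]] lid edge [[180.0, 226.0], [282.0, 259.0]]
box corner [[117. 257.]] driver cap,tip [[194.0, 12.0], [204.0, 204.0]]
side [(np.float64(-90.0), 88), (np.float64(-88.5), 100), (np.float64(-87.0), 114), (np.float64(-85.5), 127), (np.float64(-84.0), 134), (np.float64(-82.5), 137), (np.float64(-81.0), 138), (np.float64(-79.5), 139), (np.float64(-78.0), 138), (np.float64(-76.5), 134), (np.float64(-75.0), 122), (np.float64(-73.5), 99), (np.float64(-72.0), 69), (np.float64(-70.5), 51), (np.float64(-69.0), 61), (np.float64(-67.5), 92), (np.float64(-66.0), 128), (np.float64(-64.5), 159), (np.float64(-63.0), 181), (np.float64(-61.5), 194), (np.float64(-60.0), 200), (np.float64(-58.5), 203), (np.float64(-57.0), 204), (np.float64(-55.5), 205), (np.float64(-54.0), 205), (np.float64(-52.5), 206), (np.float64(-51.0), 208), (np.float64(-49.5), 210), (np.float64(-48.0), 212), (np.float64(-46.5), 212)]
top [(np.float64(-90.0), 133), (np.float64(-88.5), 128), (np.float64(-87.0), 103), (np.float64(-85.5), 66), (np.float64(-84.0), 64), (np.float64(-82.5), 89), (np.float64(-81.0), 102), (np.float64(-79.5), 103), (np.float64(-78.0), 102), (np.float64(-76.5), 101), (np.float64(-75.0), 100), (np.float64(-73.5), 99), (np.float64(-72.0), 94), (np.float64(-70.5), 69), (np.float64(-69.0), 34), (np.float64(-67.5), 23), (np.float64(-66.0), 22), (np.float64(-64.5), 21), (np.float64(-63.0), 25), (np.float64(-61.5), 44), (np.float64(-60.0), 104), (np.float64(-58.5), 153), (np.float64(-57.0), 161), (np.float64(-55.5), 162), (np.float64(-54.0), 161), (np.float64(-52.5), 162), (np.float64(-51.0), 160), (np.float64(-49.5), 161), (np.float64(-48.0), 165), (np.float64(-46.5), 167)]
```

The top camera puts the seam at -70.5 to -60.5 mm, as specified. The side camera is biased by about -4 mm in x, the same for driver and seam, so I trust the top camera and the robot. I'll lower to just above the seam and look again.

Request:
apply_moves(
  series=[
    [0,0.03,0,-0.3,0],
    [0,0.03,0,-0.6,0],
    [0,0.03,0,-0.75,0],
    [0,0.03,0,-0.75,0],
  ],
)

```text
t: 4.5
tcp_pos: [0.501, -0.0079, 0.1305]
tcp_rot: [0.279, -3.128, -0.001]
force: [0.0, -0.4, -1.3]
opening: 0.288
gripper_force: 59.0
```

```bash
python3 - <<'E'
from h import *
s=get_state(); print(s['t'],s['tcp_pos'],s['force'])
p,d=shot('side')
cv2.imwrite('pics/b2.png',cv2.resize(p[225:285,270:350,::-1],None,fx=9,fy=9,interpolation=cv2.INTER_CUBIC))
print((proj('side',[s['tcp_pos']-[0,0,.059]])-[270,225])*9)
E
```

```text
4.5 [ 0.50103208 -0.00789173  0.13045755] [ 0.03469717 -0.43920449 -1.30842627]
[[271.39152342 308.90957812]]
```

View pics/b2.png

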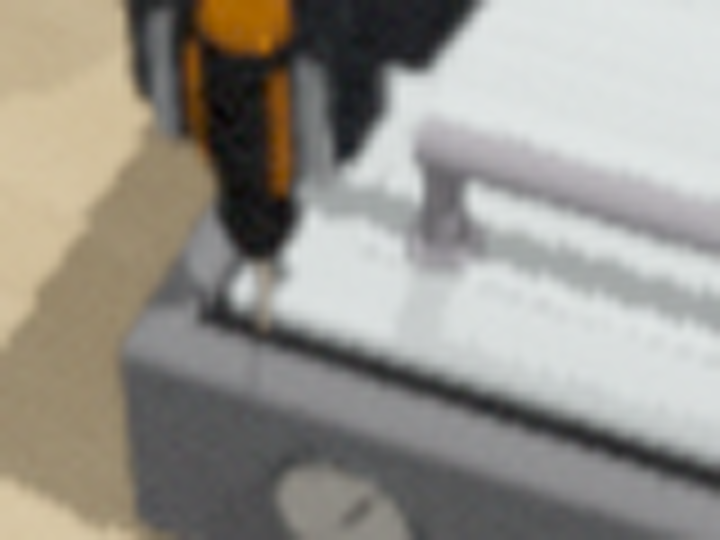

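The tip at crop (262,328) is right over the dark seam. I'll lower it in.

Request:
apply_moves(
  series=[
    [0,0,0,-0.08,0],
    [0,0,0,-0.15,0],
    [0,0,0,-0.21,0],
    [0,0,0,-0.21,0],
    [0,0,0,-0.21,0],
  ],
)

```text
t: 5.18
tcp_pos: [0.5016, -0.0082, 0.1248]
tcp_rot: [-0.279, 3.129, -0.0]
force: [0.6, 0.1, -2.1]
opening: 0.295
gripper_force: 59.0
```

Request:
apply_moves(
  series=[
    [0,0,0,-0.04,0],
    [0,0,0,-0.08,0],
    [0,0,0,-0.08,0],
  ],
)

```text
t: 5.55
tcp_pos: [0.5016, -0.0081, 0.1224]
tcp_rot: [-0.279, 3.129, -0.0]
force: [0.6, 0.9, -0.4]
opening: 0.289
gripper_force: 59.0
```

Light floor contact. Starting the pass at about 4 cm/s.

Request:
apply_moves(
  series=[
    [0,0.03,-0.16,0.02,0],
    [0,0.06,-0.33,0.02,0],
    [0,0.09,-0.49,0.02,0],
    [0,0.12,-0.66,0.02,0],
    [0,0.15,-0.82,0.02,0],
    [0,0.18,-0.98,0.02,0],
    [0,0.215,-1.15,0.02,0],
    [0,0.245,-1.31,0.02,0],
    [0,0.275,-1.47,0.02,0],
  ],
)

```text
t: 6.68
tcp_pos: [0.5097, -0.0525, 0.123]
tcp_rot: [0.279, -3.129, -0.0]
force: [1.3, 1.9, -0.2]
opening: 0.294
gripper_force: 59.1
```

Request:
apply_moves(
  series=[
    [0,0.03,-0.16,0,0],
    [0,0.06,-0.33,0,0],
    [0,0.09,-0.49,0,0],
    [0,0.12,-0.66,0,0],
    [0,0.15,-0.82,0,0],
    [0,0.18,-0.98,0,0],
    [0,0.215,-1.15,0,0],
    [0,0.245,-1.31,0,0],
    [0,0.275,-1.47,0,0],
  ],
)

```text
t: 7.8
tcp_pos: [0.518, -0.0967, 0.123]
tcp_rot: [0.279, -3.129, 0.0]
force: [0.8, -0.3, -0.4]
opening: 0.288
gripper_force: 59.1
```

Request:
apply_moves(
  series=[
    [0,0.03,-0.16,0,0],
    [0,0.06,-0.33,0,0],
    [0,0.09,-0.49,0,0],
    [0,0.12,-0.66,0,0],
    [0,0.15,-0.82,0,0],
    [0,0.18,-0.98,0,0],
    [0,0.215,-1.15,0,0],
    [0,0.245,-1.31,0,0],
    [0,0.275,-1.47,0,0],
    [0,0.275,-1.47,0,0],
  ],
)

```text
t: 9.05
tcp_pos: [0.5263, -0.1411, 0.123]
tcp_rot: [-0.279, 3.129, -0.001]
force: [1.5, 0.0, -0.6]
opening: 0.292
gripper_force: 59.0
```

```bash
python3 - <<'E'
from h import *
s=get_state(); u=proj('side',[s['tcp_pos']-[0,0,.059]])[0]; x,y=int(u[0])-40,int(u[1])-40
p,d=shot('side')
cv2.imwrite('pics/b3.png',cv2.resize(p[y:y+60,x:x+80,::-1],None,fx=9,fy=9,interpolation=cv2.INTER_CUBIC))
print((u-[x,y])*9)
E
```

```text
[366.41575981 367.89017393]
```

View pics/b3.png

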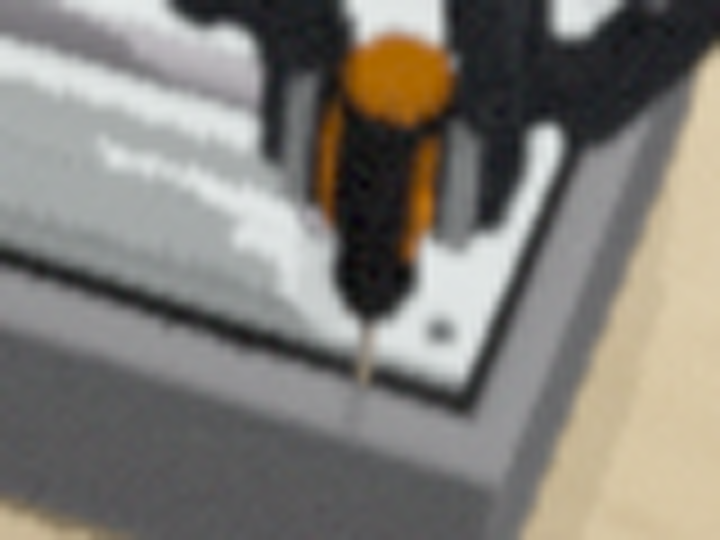

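The tip is still in the seam near its right end, at crop (362,382), and the lid is shut. I'll lift it high and carry it back over the holder, reversing my summed shifts (+0.515, +11.01, -9.5).

Request:
apply_moves(
  series=[
    [0,0,0,0.1,0],
    [0,0,0,0.3,0],
    [0,0,0,1.0,0],
    [0,0,0,2.3,0],
    [0,0.05,1.5,2.3,-1.5],
    [0,0.15,3.2,2.3,-3],
    [0,0.25,5,2.3,-4.5],
    [0,0.3,6.8,2.3,-6],
    [0,0.4,8.5,2.3,-7.5],
    [0,0.5,10,2.0,-9],
  ],
)

```text
t: 10.35
tcp_pos: [0.5413, 0.1616, 0.1842]
tcp_rot: [1.177, 2.911, 0.001]
force: [-0.4, -0.3, -1.9]
opening: 0.29
gripper_force: 59.1
```

Request:
apply_moves(
  series=[
    [0,0.015,1.01,-0.4,-0.5],
    [0,0.015,1.01,-0.8,-0.5],
    [0,0.015,1.01,-0.8,-0.5],
    [0,0.015,1.01,-0.8,-0.5],
  ],
)

```text
t: 10.85
tcp_pos: [0.5419, 0.1888, 0.1595]
tcp_rot: [1.249, 2.882, -0.0]
force: [0.7, -0.2, -0.5]
opening: 0.292
gripper_force: 59.1
```

```bash
python3 - <<'E'
from h import *
s=get_state(); print(s['t'],s['tcp_pos'],s['tcp_rot'])
u=proj('side',[s['tcp_pos']-[0,0,.059]])[0]; x,y=int(u[0])-40,int(u[1])-30
p,d=shot('side')
cv2.imwrite('pics/b4.png',cv2.resize(p[y:y+60,x:x+80,::-1],None,fx=9,fy=9,interpolation=cv2.INTER_CUBIC))
print((u-[x,y])*9,((proj('side',[[.542,.1905,.045],[.538,.192,.045]])-[x,y])*9).tolist())
E
```

```text
10.85 [0.54193992 0.1887916  0.15945356] [ 1.24857963e+00  2.88231470e+00 -3.07152853e-04]
[360.43634712 274.30923182] [[386.7540981191975, 439.43838051756984], [371.41170630966485, 446.62195742511983]]
```

View pics/b4.png

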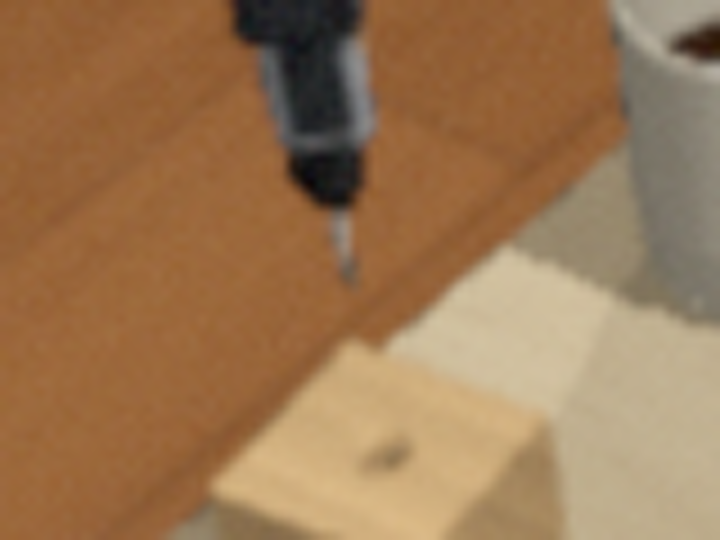

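The driver hangs upright at crop (347,278) above the hole at (387,456). Allowing for the side camera's bias, they line up within the hole's slack. I'll descend in stages watching the force.

Request:
apply_moves(
  series=[
    [0,0,0.02,-0.6,0],
    [0,0,0.02,-1.2,0],
    [0,0,0.02,-1.7,0],
    [0,0,0.02,-1.85,0],
    [0,0,0.02,-1.95,0],
    [0,0,0.02,-2.05,0],
    [0,0,0.02,-2.05,0],
  ],
)

```text
t: 11.78
tcp_pos: [0.5418, 0.1905, 0.0977]
tcp_rot: [1.247, 2.883, 0.0]
force: [0.9, 0.1, -1.2]
opening: 0.292
gripper_force: 59.1
```

The tip is 6 mm in with no contact force. Continuing.

Request:
apply_moves(
  series=[
    [0,0,0,-0.2,0],
    [0,0,0,-0.4,0],
    [0,0,0,-0.6,0],
    [0,0,0,-0.68,0],
    [0,0,0,-0.68,0],
  ],
)

```text
t: 12.4
tcp_pos: [0.5416, 0.1905, 0.0771]
tcp_rot: [-1.248, -2.883, 0.0]
force: [0.8, -0.3, -1.4]
opening: 0.289
gripper_force: 59.1
```

Request:
apply_moves(
  series=[
    [0.6,0,0,0,0],
    [1,0,0,0,0],
    [1,0,0,0,0],
    [1,0,0,0,0],
    [1,0,0,0,0],
    [1,0,0,0,0],
    [1,0,0,1,0],
    [1,0,0,2.5,0],
    [1,0,0,4,0],
  ],
)

```text
t: 13.52
tcp_pos: [0.5414, 0.1904, 0.1981]
tcp_rot: [-1.247, -2.883, 0.001]
force: [-0.6, 0.2, 1.0]
opening: 1.001
gripper_force: 0.0
```

Released. I'll move over the bar, turning to close across it, then check the driver and box positions.

Request:
apply_moves(
  series=[
    [1,0.05,-1.5,0,-1.4],
    [1,0.1,-3.2,0,-2.8],
    [1,0.15,-5,0,-4.2],
    [1,0.2,-6.8,-0.5,-5.4],
    [1,0.25,-8.2,-1.2,-5.4],
    [1,0.25,-8.71,-1.7,-5.4],
    [1,0.25,-8.71,-1.7,-5.4],
    [1,0.25,-8.71,-1.7,-5.4],
  ],
)

```text
t: 14.52
tcp_pos: [0.5494, -0.0696, 0.1466]
tcp_rot: [2.001, 2.422, 0.001]
force: [1.0, -0.3, -0.2]
opening: 1.0
gripper_force: 0.0
```

```bash
python3 - <<'E'
from h import *
s=get_state(); print(s['t'],s['tcp_pos'],s['tcp_rot'])
p,d=shot('side'); q=cloud('side',d)[180:250,205:270].reshape(-1,3)
t=q[(q[:,2]>.1)&(q[:,2]<.14)&(abs(q[:,0]-.54)<.03)]; print('driver cap',len(t),t.mean(0),t[:,2].max())
cv2.imwrite('pics/b5.png',cv2.resize(p[160:310,190:410,::-1],None,fx=3.6,fy=3.6,interpolation=cv2.INTER_CUBIC))
E
```

```text
14.525 [ 0.54940019 -0.06956543  0.14660852] [2.00120470e+00 2.42163749e+00 1.03980062e-03]
driver cap 120 [0.53604759 0.18819696 0.11237725] 0.12192380217163479
```

View pics/b5.png

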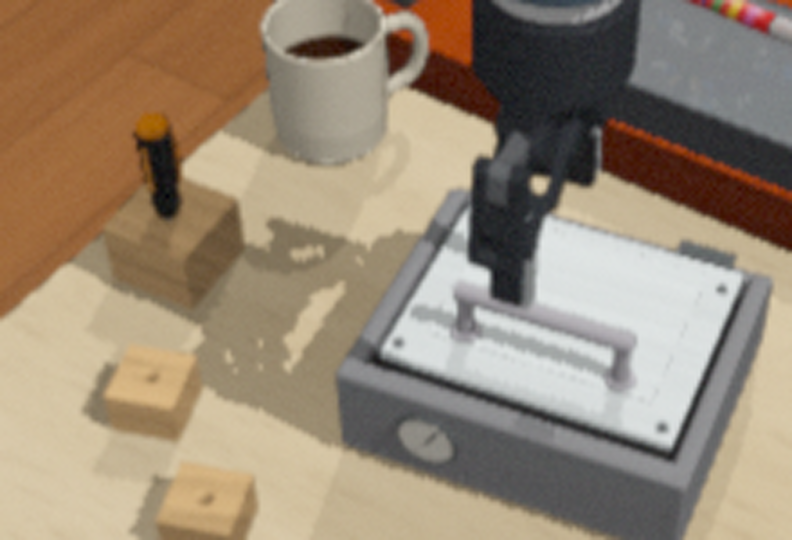

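The driver stands upright in the block at crop (158,165), the lid is shut, and the gripper is over the bar. I'll descend and grip the bar.

Request:
apply_moves(
  series=[
    [1,0,-0.03,-0.8,0],
    [1,0,-0.03,-1.6,0],
    [1,0,-0.03,-2.08,0],
    [1,0,-0.03,-2.08,0],
    [0,0,-0.03,-2.08,0],
    [0,0,-0.03,-2.08,0],
    [0,0,-0.03,-2.08,0],
    [0,0,-0.03,-2.08,0],
    [0,0,-0.03,-2.08,0],
    [0,0,-0.03,-2.08,0],
  ],
  newtons=80,
)

```text
t: 15.82
tcp_pos: [0.5493, -0.0718, 0.0842]
tcp_rot: [2.002, 2.42, 0.0]
force: [-0.9, -0.1, 5.2]
opening: 0.104
gripper_force: 78.0
```

Gripped. I'll lift slowly along the hinge arc, stopping part-way.

Request:
apply_moves(
  series=[
    [0,0.016,0.003,0.045,0],
    [0,0.032,0.006,0.09,0],
    [0,0.048,0.009,0.135,0],
    [0,0.064,0.012,0.18,0],
    [0,0.08,0.015,0.225,0],
    [0,0.1,0.018,0.27,0],
    [0,0.118,0.022,0.31,0],
    [0,0.134,0.025,0.355,0],
    [0,0.134,0.025,0.355,0],
  ],
)

```text
t: 16.95
tcp_pos: [0.551, -0.0712, 0.0901]
tcp_rot: [-1.999, -2.416, 0.005]
force: [4.7, -7.2, -29.9]
opening: 0.11
gripper_force: 78.8
```

Request:
apply_moves(
  series=[
    [0,0,0,0,0],
    [0,0,0,0,0],
  ],
)

```text
t: 17.2
tcp_pos: [0.5511, -0.0712, 0.0904]
tcp_rot: [-1.999, -2.416, 0.005]
force: [4.5, -5.2, -28.5]
opening: 0.111
gripper_force: 78.8
```

```bash
python3 - <<'E'
from h import *
s=get_state(); print(s['t'],s['tcp_pos'],s['force'],s['torque'])
a=np.radians(10.6);o=np.array([.5783,-.06545,0])
p,d=shot('side'); c=cloud('side',d); c0=cloud('side',np.load('side0.npy'))
ex=np.array([np.cos(a),np.sin(a),0]); ey=np.array([-np.sin(a),np.cos(a),0])
for C in(c0,c):
    x=(C-o)@ex; y=(C-o)@ey
    for lo in(-.055,-.02,.01):
        m=(x>lo)&(x<lo+.012)&(abs(y)<.08)&(abs(y)>.045)&(C[...,2]>.05)&(C[...,2]<.11); print(lo,m.sum(),np.median(C[m][:,2]),end=' | ')
    m=(x>-.06)&(x<-.01)&(abs(y)<.045)&(abs(y)>.025)&(C[...,2]>.088); print('bar',m.sum(),C[m].mean(0))
E
```

```text
17.2 [ 0.55113167 -0.0711631   0.09037324] [  4.4947109   -5.2113764  -28.46805302] [-1.04257021 -0.49399133 -0.03709566]
-0.055 159 0.06967317275157237 | -0.02 123 0.0698852714778978 | 0.01 148 0.06997540805633412 | bar 140 [ 0.54564135 -0.07225632  0.10371604]
-0.055 170 0.07682691966079358 | -0.02 128 0.07524794470252666 | 0.01 135 0.0736191443591635 | bar 1557 [ 0.5403171  -0.09407742  0.29792008]
```

The lid is at about 0.056 rad, coming up with the bar; the arm sags a few mm under the pull. Continuing slowly.

Request:
apply_moves(
  series=[
    [0,0.015,0.003,0.03,0],
    [0,0.03,0.005,0.06,0],
    [0,0.045,0.008,0.09,0],
    [0,0.06,0.011,0.12,0],
    [0,0.082,0.015,0.17,0],
    [0,0.082,0.015,0.17,0],
  ],
)

```text
t: 18.0
tcp_pos: [0.5534, -0.0708, 0.0959]
tcp_rot: [-1.999, -2.416, 0.006]
force: [3.7, -6.8, -22.3]
opening: 0.11
gripper_force: 79.3
```

Request:
apply_moves(
  series=[
    [0,0.02,0.003,0.035,0],
    [0,0.04,0.006,0.07,0],
    [0,0.06,0.011,0.11,0],
    [0,0.075,0.014,0.14,0],
    [0,0.09,0.017,0.166,0],
    [0,0.09,0.017,0.166,0],
  ],
)

```text
t: 18.75
tcp_pos: [0.557, -0.07, 0.1037]
tcp_rot: [-2.001, -2.419, 0.003]
force: [-1.7, -5.7, -13.1]
opening: 0.112
gripper_force: 78.7
```

Request:
apply_moves(
  series=[
    [0,0.01,0.002,0.03,0],
    [0,0.02,0.004,0.05,0],
    [0,0.02,0.004,0.05,0],
    [0,0.02,0.004,0.05,0],
    [0,0.02,0.004,0.05,0],
    [0,0.02,0.004,0.05,0],
    [0,0.02,0.004,0.05,0],
    [0,0.02,0.004,0.05,0],
  ],
)

```text
t: 19.75
tcp_pos: [0.5577, -0.0699, 0.1049]
tcp_rot: [-2.001, -2.419, 0.003]
force: [-0.2, -6.3, -16.3]
opening: 0.106
gripper_force: 78.4
```

```bash
python3 - <<'E'
from h import *
s=get_state(); print(s['t'],s['tcp_pos'],s['force'],s['qvel'].round(4))
a=np.radians(10.6);o=np.array([.5783,-.06545,0])
p,d=shot('side'); c=cloud('side',d)
ex=np.array([np.cos(a),np.sin(a),0]); ey=np.array([-np.sin(a),np.cos(a),0])
x=(c-o)@ex; y=(c-o)@ey
m=(x>-.055)&(x<.05)&(abs(y)<.08)&(abs(y)>.05)&(c[...,2]>.05)&(c[...,2]<.11)
print('lid angle',-np.arctan(np.polyfit(x[m],c[m][:,2],1)[0]),m.sum())
q=c[180:250,205:270].reshape(-1,3); t=q[(q[:,2]>.1)&(q[:,2]<.14)&(abs(q[:,0]-.54)<.03)]; print('driver cap',len(t),t.mean(0),t[:,2].max())
E
```

```text
19.75 [ 0.55766073 -0.06990454  0.10491367] [ -0.21060375  -6.26392974 -16.2782838 ] [-0.0006 -0.0001 -0.0004 -0.      0.001  -0.0017]
lid angle 0.16806180470452795 911
driver cap 121 [0.53595229 0.18800161 0.11221693] 0.12047660709404207
```

Request:
apply_moves(
  series=[
    [0,0.02,0.004,0.04,0],
    [0,0.04,0.008,0.08,0],
    [0,0.04,0.008,0.08,0],
    [0,0.04,0.008,0.08,0],
    [0,0.04,0.008,0.08,0],
    [0,0.04,0.008,0.08,0],
  ],
)

```text
t: 20.55
tcp_pos: [0.5589, -0.0697, 0.1072]
tcp_rot: [-2.001, -2.419, 0.003]
force: [-0.4, -4.1, -16.6]
opening: 0.106
gripper_force: 78.3
```

```bash
python3 - <<'E'
from h import *
a=np.radians(10.6);o=np.array([.5783,-.06545,0])
p,d=shot('side'); c=cloud('side',d)
x=(c-o)@np.array([np.cos(a),np.sin(a),0]); y=(c-o)@np.array([-np.sin(a),np.cos(a),0])
m=(x>-.055)&(x<.05)&(abs(y)<.08)&(abs(y)>.05)&(c[...,2]>.05)&(c[...,2]<.11)
print('lid angle',-np.arctan(np.polyfit(x[m],c[m][:,2],1)[0]),'front',np.median(c[m&(x<-.045)][:,2]))
s=get_state(); print(s['tcp_pos'],s['force'],s['qvel'].round(4),s['gripper_force'])
print(close_job())
E
```

```text
lid angle 0.19489178979211244 front 0.09735988351205782
[ 0.55891842 -0.0697121   0.10719009] [ -0.77773522  -5.2845474  -16.64101516] [-0.0005  0.001   0.0002  0.0008  0.0008 -0.0004] 78.32742691040039
the job is handed in; nothing more can be done
None
```

The job is handed in: the seam was run end to end with the lid shut, the screwdriver stands back in its holder, and the gripper holds the lid ajar at about 0.2 rad (front edge up roughly 3 cm); the interface returned no verdict.

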